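Knock out the prop, catch the music box lid on the finger and lower it shut

ROBOT

A 6-joint arm with a two-finger parallel gripper is mounted at the origin on the work surface. World frame = base frame: x ahead of the robot, y to its left, z up, the work surface at z = 0. Lengths are in mm, angles in degrees, forces in N, time in s.
With the tool pointing down it reaches from about 425 to 1125 mm from the base axis. Payload 14.9 kg.
Tool frame: the origin (TCP) lies between the finger pads; the fingertips stand 14 mm ahead of it and the grasp point (between the pads) lies 5 mm behind it (finger_overhang is the distance from the TCP to the fingertips, in mm); z points along the fingers, y is the line along which they close (so a half turn about z gives the same grasp; the last joint's range is limited). The gripper opens to 91 mm and grips with 3 to 60 N. Pads are 32 mm wide; open, the fingers measure 118 mm over their backs; the gripper's body (76 mm by 178 mm) begins 60 mm behind the grasp point.
Start: joints at [70.227, 21.709, 99.362, -0, 58.929, -1.908], TCP at [214.748, 666.259, 196.132] pointing down, gripper open.
Joint ranges: [-158.91, 158.91], [-42.39, 125.64], [0.06, 152.35], [-60.88, 240.88], [17.5, 164.5], [-176.32, 176.32]. Speed limits (degrees/s): [108.29, 108.29, 136.94, 180, 180, 180].

INTERFACE

Orientations are given as [roll, pitch, yaw] about the fixed x, y, z axes, in that order (R = Rz(yaw) Ry(pitch) Rx(roll)).
In Python, from workcell import sense, grab_frame, sign_off, finger_overhang gives the robot as it stands. The module is installed in compiled form; this text tells all that it offers.
- The arm moves only by the shell command python3 -m inch 'ROWS'. ROWS is JSON, a list of rows, each a list of 5 numbers: the shift along the tool's x, y, z as a fraction of full scale, then the turn about the tool's z as a fraction of full scale, then the closure, from -1 (fully open) to 1 (shut), so that 0 is half open. A call has 1 to 20 rows; each row shifts and turns the commanded pose from where the row before left it, along the tool's axes as they then stand; what a row does not reach is not made up. Full scale, the value 1, is 30 cm for a shift and 0.5 rad for a turn. A row lasts 1/12 s, in which the tool goes at most 41.7 mm and 7.16 degrees, less where a joint would pass 70% of its speed; a pose out of reach is approached as far as the arm can. A call with a number of a shift or a turn outside -1 to 1 is refused whole. A call with a gripper value outside its range is refused whole. The fingers move at their own pace and stop on an object; the grip force is fixed at half the most. Time passes only in rows, so rows that do not move let the fingers close. It gives the time, the measured TCP pose, the force, the opening and the grip force at its end, in the units of the state.
- sense(): the state, without advancing time (a new reading comes with each control period).
- grab_frame(name): name is "side" or "top" or "wrist"; returns a dict with "image" (384x512x3 uint8, blue, green, red), "z_map" (384x512 float32, mm along the optical axis (not along the pixel's ray), 0 where there is no reading), "intrinsics" (3x3 intrinsics, pixels), "cam_to_world" (4x4, takes a point from camera to world coordinates); the wrist camera has in their place "tool_from_camera" (4x4, takes a point from camera to tool coordinates, whose origin is the TCP and whose axes are the flange's). Camera axes: x right, y down, z forward; pixel columns grow to the right and rows downward; lengths in mm; the calibration is good to about 2 mm. The wrist camera is an equidistant fisheye: a pixel r from the principal point sees the ray r / f radians off the axis. A picture is of the moment at which its call begins: read the wrist's pose just before it.
- sign_off(): hands the job in; it is judged then, once.
The state is a dict: "time_s": time; "joints": joint angles; "dq": joint speeds; "tau": joint torques, N m; "ee_pos": TCP position; "tool_rot": TCP orientation; "wrist_force": force on the tool from outside, world axes, zero at the start; "moment": the same for the moment, N m; "width": finger opening in mm; "grip_force": force on a finger pad.
Only numpy, scipy, OpenCV 4.12 (cv2) and the standard library are available. Lean on these libraries where they do the work, as an engineer would, in place of code of your own. Each camera call takes 0.05 s, during which the arm holds its last target. There are 200 camera calls.

TASK

The glazed lid of the walnut music box is resting on its brass prop: put the fingers under the front edge of the lid, push the prop over sideways so that it folds down into the box, and catch the dropping lid on the back of a finger while it is still well open. Hold it there a moment, then lower it gently until it is fully shut, with no bang. Do not raise the lid to free the prop and do not press hard on it, and leave the keys and everything else on the table where they are.

Things in the scene. Friction and masses are not known exactly. Their poses are not given: they have to be found in the camera images.
- music_box: Walnut music box, fixed to the table: 160 mm deep (x), 260 mm wide (y), rim 92 mm above the table, walls 10 mm. It carries lid and prop. Origin: centre of its underside, on the table. Its +x points from its front to the hinge side (away from the robot), +y to its left seen from the front, +z up.
- lid (a joint): Lid angle, rad: 0 shut, grows as it opens, about 0.66 on the prop. Walnut frame 12 mm thick round a glass pane, 270 mm wide (y), 180 mm from hinge line to front edge, front rail 35 mm deep, about 0.4 kg. The hinge is nearly free: unsupported, the lid falls shut at once.
- lid_hinge (a point): Middle of the hinge line, fixed on the box at (80, 0, 92) mm of its frame; the line lies along the box's y, in the plane of the lid's underside.
- lid_edge (a point): Middle of the lid's lower front edge, 180 mm from the hinge line; moves with the lid. Shut, the lid lies on the rim and its front rail overhangs the outside of the front wall by 20 mm, so a fingertip in front of the wall can carry the lid from below right down to shut.
- prop (a joint): Prop angle, rad: 1.64 standing under the lid, at its stop; 0 folded flat along the inside of the front wall, below the rim. Brass rod 7 mm thick, 104 mm from pivot to the centre of its 11 mm ball end, 35 g. It swings freely in the plane of the box's y axis and a line leaning 0.136 rad from vertical towards the hinge.
- prop_tip (a point): Centre of the prop's ball end; moves with it. Standing, it is under the lid's front rail 22 mm in from the front edge, and the rod leans 0.07 rad past upright to the box's +y. Pushed towards the box's -y (a few newtons) it passes upright, slips from under the lid and drops by itself to 0, the end then pointing to -y.
- prop_pivot (a point): Pivot of the prop, fixed on the box at (-62, 55, 82) mm of its frame.
- key_large: Bystander: loose blued steel winding key, 82 mm long, 50 mm over the bow, 8 mm high, lying flat. Origin under its middle.
- key_mid: Bystander: loose blued steel winding key, 71 mm long, lying flat. Origin under its middle.
- key_small: Bystander: loose blued steel winding key, 60 mm long, lying flat. Origin under its middle.
- beak: Bystander: loose ivory beak piece, a 30 mm cone with a 18 by 16 mm foot, lying. Origin under its middle.
- cylinder: Bystander: loose brass pinned cylinder standing on end, 44 mm in diameter, 118 mm high. Origin: centre of its underside.
- screwdriver: Bystander: loose screwdriver, 150 mm, lying. Origin under its middle.
- oil_cup: Bystander: loose brass oil cup, 48 mm in diameter, 36 mm high. Origin: centre of its underside.
- loupe: Bystander: loose black eye loupe, 32 mm in diameter, 31 mm high. Origin: centre of its underside.

How it is judged:
By the outcome, as a careful person would: the job done as asked, in the order asked, and still so for the second after the job is handed in, with the robot touching nothing.
It also fails if it takes over 48 s, if anything falls off the work surface, if the arm or the gripper's body presses on something with over 40 N, if the wrist force passes 120 N, or if a joint passes its speed limit or range.

## Working session

There is one attempt and no reset: what is moved stays moved. The work goes in short steps, Python scripts to look and compute and a shell command to move; the robot and the scene stay as the last step left them, time stands still between calls to the robot, and variables do not carry over. Pictures are saved under pics/ and viewed, at most 13 in all, crops included, and the job is handed in when it is done.

```bash
mkdir -p pics; ls; python3 - <<'E'
from workcell import *
import cv2,numpy as np
s=sense();print({k:np.round(v,2).tolist() for k,v in s.items()})
print(finger_overhang)
for n in("side","top"):
    f=grab_frame(n);cv2.imwrite(f"pics/{n}0.png",f["image"]);np.savez(f"{n}0.npz",**f)
    print(n,np.round(f["intrinsics"],1).tolist(),np.round(f["cam_to_world"],3).tolist())
E
```

```text
pics
{'time_s': 0.0, 'joints': [70.23, 21.74, 99.4, -0.0, 58.93, -1.91], 'dq': [0.02, -0.03, -0.05, 0.05, -0.08, 0.01], 'tau': [-0.0, -76.37, -43.44, 0.06, 0.04, -0.0], 'ee_pos': [214.59, 665.84, 195.46], 'tool_rot': [-179.94, -0.0, 162.14], 'wrist_force': [0.88, -0.17, -0.26], 'moment': [0.02, 0.0, -0.0], 'grip_force': 0.0, 'width': 91.19}
14.0
side [[348.9, 0.0, 253.4], [0.0, 348.9, 192.6], [0.0, 0.0, 1.0]] [[-0.99, -0.071, 0.122, 514.54], [-0.141, 0.509, -0.849, 694.802], [-0.002, -0.858, -0.514, 504.891], [0.0, 0.0, 0.0, 1.0]]
top [[468.4, 0.0, 264.1], [0.0, 468.4, 191.5], [0.0, 0.0, 1.0]] [[0.039, -0.976, 0.213, 404.84], [-0.999, -0.037, 0.013, 19.797], [-0.005, -0.213, -0.977, 992.194], [0.0, 0.0, 0.0, 1.0]]
```

View pics/side0.png

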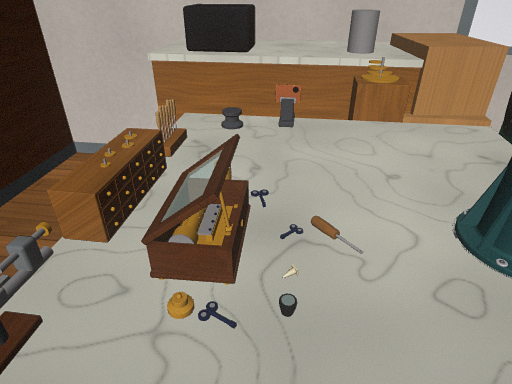

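View pics/top0.png

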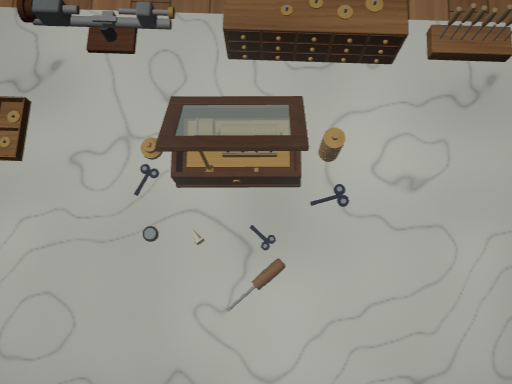

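Side view: the box is at (200,230) with the lid open and the prop near (228,205). Top view: the box spans columns 170–302, the lid's front edge is at row ~150, the prop is around (205,160), and a screwdriver, keys and beak lie in front of the box.

```bash
cat > h.py <<'E'
import numpy as np,cv2
def pts(f):
    K=f["intrinsics"];z=f["z_map"];v,u=np.mgrid[:384,:512]
    P=np.stack([(u-K[0,2])/K[0,0]*z,(v-K[1,2])/K[1,1]*z,z],-1)
    T=f["cam_to_world"];return P@T[:3,:3].T+T[:3,3]
E
python3 - <<'E'
from h import *
f=np.load("top0.npz");P=pts(f)
for u,v in [(170,105),(165,130),(163,146),(180,145),(230,145),(300,145),(302,130),(296,105),(235,101),(176,176),(236,181),(298,176),(176,184),(298,184),(206,160),(210,168),(204,155),(180,168),(295,168),(150,148),(333,135),(267,270),(240,295),(145,170),(235,195)]:
    print((u,v),P[v,u].round(1),f["image"][v,u])
# lid plane & outline
hsv=cv2.cvtColor(f["image"],cv2.COLOR_BGR2HSV)
Z=P[...,2]
m=np.zeros((384,512),bool);m[95:152,155:310]=1
dark=m&(f["image"].max(2)<90)&(Z>95)
Q=P[dark];
for i in range(8):
    c=Q.mean(0);n=np.linalg.svd(Q-c)[2][2] if len(Q)<5000 else np.linalg.eigh(np.cov(Q.T))[1][:,0]
    d=(Q-c)@n;Q=Q[abs(d)<max(4,2*d.std())]if i<7 else Q
n*=np.sign(n[2]);print("lid plane",c,n,len(Q),d.std(),"angle",np.arccos(n[2]),"yaw",np.degrees(np.arctan2(-n[1],-n[0])))
# rim front: height 85..97, in front
r=np.zeros_like(m);r[165:190,165:310]=1
R=P[r&(abs(Z-92)<5)];print("rim",R.min(0),R.max(0),len(R))
E
python3 -c "
import cv2
a=cv2.imread('pics/top0.png')[85:200,140:320];b=cv2.imread('pics/side0.png')[130:285,140:260]
a=cv2.resize(a,None,fx=3,fy=3,interpolation=2);b=cv2.resize(b,None,fx=2.2,fy=2.2,interpolation=2)
cv2.imwrite('pics/c0.png',a);cv2.imwrite('pics/c1.png',b)"
```

```text
(170, 105) [763.  224.5 122.1] [50 59 78]
(165, 130) [691.  216.6 177.6] [46 57 76]
(163, 146) [650.3 210.  209.5] [48 60 80]
(180, 145) [654.3 181.1 206.1] [44 57 75]
(230, 145) [656.7  93.  208.7] [41 54 77]
(300, 145) [661.8 -29.5 207. ] [46 59 82]
(302, 130) [699.2 -34.2 180.7] [46 56 75]
(296, 105) [772.  -25.1 122.4] [43 53 72]
(235, 101) [779.5  96.8 114.3] [46 56 74]
(176, 176) [626.6 208.   89.3] [48 57 72]
(236, 181) [627.2  90.2  62.9] [50 70 84]
(298, 176) [636.2 -34.5  87.5] [42 50 62]
(176, 184) [626.8 221.7  16.9] [51 62 81]
(298, 184) [635.1 -38.8  23.4] [46 54 66]
(206, 160) [651.  144.9 127.7] [44 69 86]
(210, 168) [646.6 142.   85.4] [42 64 80]
(204, 155) [654.2 146.1 150. ] [ 56  92 114]
(180, 168) [654.2 209.5  48.4] [36 41 46]
(295, 168) [661.5 -29.9  54.4] [43 53 68]
(150, 148) [701.5 281.6  28.3] [ 79 126 153]
(333, 135) [714.1 -99.4 117.1] [ 80 126 154]
(267, 270) [452.6  20.3  18.5] [ 68  91 114]
(240, 295) [400.3  74.4  -3.8] [161 169 167]
(145, 170) [404.8  19.8 992.2] [88 80 76]
(235, 195) [ 6.111e+02  9.550e+01 -1.000e-01] [156 163 163]
lid plane [711.450834    92.88696712 166.63670856] [0.60927523 0.02560897 0.79254518] 3849 1.1326634278882635 angle 0.6558248647550867 yaw -177.59316836331476
rim [624.29914968 -40.29365843  87.06722464] [658.34636983 219.90455428  96.54823104] 748
```

View pics/c0.png

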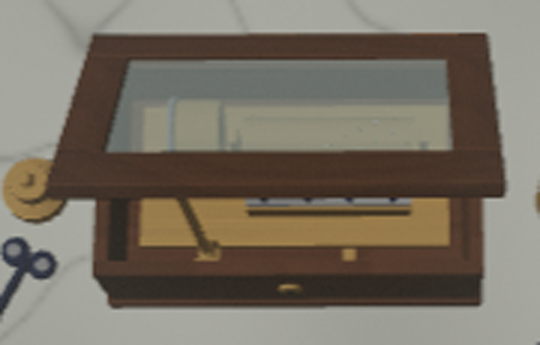

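The fingers have to go in under the lid from the front, but moves only give me a turn about tool z. Next I'll raise the arm and swing it to face the box. Then I'll see whether reaching past the limit of the arm tilts the tool.

```bash
python3 -m inch '[[0,0,-0.085,0.244,1],[0,0,-0.085,0.244,1],[0,0,-0.085,0.244,1],[0,0,-0.085,0.244,1],[0,0,-0.085,0.244,1],[0,0,-0.085,0.244,1],[0,0,-0.085,0.244,1],[0,0,-0.085,0.244,1],[0,0,-0.085,0.244,1],[0,0,-0.085,0.244,1]]'
python3 -m inch '[[-0.11,0.07,0,0,1],[-0.11,0.07,0,0,1],[-0.11,0.07,0,0,1],[-0.11,0.07,0,0,1],[-0.11,0.07,0,0,1],[-0.11,0.07,0,0,1],[-0.11,0.07,0,0,1],[-0.11,0.07,0,0,1],[-0.11,0.07,0,0,1],[-0.11,0.07,0,0,1],[-0.11,0.07,0,0,1],[-0.11,0.07,0,0,1],[-0.11,0.07,0,0,1],[-0.11,0.07,0,0,1],[-0.11,0.07,0,0,1],[-0.11,0.07,0,0,1],[-0.11,0.07,0,0,1],[-0.11,0.07,0,0,1],[-0.11,0.07,0,0,1]]'
```

```text
time_s: 0.93
ee_pos: [214.6, 666.0, 452.1]
tool_rot: [-180.0, 0.0, 91.9]
wrist_force: [0.6, -0.2, 0.1]
width: 27.1
grip_force: 0.0
time_s: 2.52
ee_pos: [638.5, 53.4, 450.9]
tool_rot: [-180.0, -0.0, 92.2]
wrist_force: [0.7, 1.9, 0.0]
width: 0.4
grip_force: 0.0
```

```bash
python3 -m inch '[[-0.01,0.13,0,0,1],[-0.01,0.13,0,0,1],[-0.01,0.13,0,0,1],[-0.01,0.13,0,0,1],[-0.01,0.13,0,0,1],[-0.01,0.13,0,0,1],[-0.01,0.13,0,0,1],[-0.01,0.13,0,0,1],[-0.01,0.13,0,0,1],[-0.01,0.13,0,0,1],[-0.01,0.13,0,0,1],[-0.01,0.13,0,0,1],[-0.01,0.13,0,0,1],[-0.01,0.13,0,0,1],[-0.01,0.13,0,0,1],[-0.01,0.13,0,0,1]]'
python3 -c "
from workcell import *
print(sense()['joints'])"
```

```text
time_s: 3.85
ee_pos: [1106.0, 31.8, 413.7]
tool_rot: [176.8, 0.0, 92.2]
wrist_force: [-0.4, -1.5, 1.4]
width: 0.5
grip_force: 0.0
[ 4.16444696e-01  6.84332802e+01  4.19388194e-01  9.64297743e-02
  1.07989719e+02 -1.78418246e+00]
```

The overreach does tilt the tool forward, by 3° so far, so I'll keep pulling outward and upward.

```bash
python3 -m inch '[[0,0.13,0,0,1],[0,0.13,0,0,1],[0,0.13,0,0,1],[0,0.13,0,0,1]]'
python3 -m inch '[[0,0.09,-0.09,0,1],[0,0.09,-0.09,0,1],[0,0.09,-0.09,0,1],[0,0.09,-0.09,0,1]]'
python3 -c "
from workcell import *
print(sense()['joints'].round(2) if hasattr(sense()['joints'],'round') else sense()['joints'])"
```

```text
time_s: 4.18
ee_pos: [1141.1, 34.4, 396.2]
tool_rot: [171.2, 0.1, 92.2]
wrist_force: [1.1, 0.5, -0.4]
width: 0.2
grip_force: 0.0
time_s: 4.52
ee_pos: [1129.0, 35.0, 491.2]
tool_rot: [166.7, 0.1, 92.2]
wrist_force: [0.6, 0.2, 0.6]
width: 0.4
grip_force: 0.0
[ 5.2000e-01  6.4890e+01  6.0000e-02  2.9000e-01  1.0174e+02 -1.6200e+00]
```

```bash
python3 -m inch '[[0,0.139,0,0,1],[0,0.139,0,0,1],[0,0.139,0,0,1],[0,0.139,0,0,1],[0,0.139,0,0,1],[0,0.139,0,0,1],[0,0.139,0,0,1],[0,0.139,0,0,1],[0,0.139,0,0,1],[0,0.139,0,0,1],[0,0.139,0,0,1],[0,0.139,0,0,1]]'
python3 -c "
from workcell import *
import numpy as np
print(np.round(sense()['joints'],1))"
```

```text
time_s: 5.52
ee_pos: [1212.1, 40.9, 508.2]
tool_rot: [150.0, 0.2, 92.2]
wrist_force: [0.6, 0.0, 0.2]
width: 0.4
grip_force: 0.0
[ 0.7 65.6  0.1  0.6 84.3 -1.4]
```

```bash
python3 -m inch '[[0,0.139,0,0,1],[0,0.139,0,0,1],[0,0.139,0,0,1],[0,0.139,0,0,1],[0,0.139,0,0,1],[0,0.139,0,0,1],[0,0.139,0,0,1],[0,0.139,0,0,1],[0,0.139,0,0,1],[0,0.139,0,0,1],[0,0.139,0,0,1],[0,0.139,0,0,1],[0,0.139,0,0,1],[0,0.139,0,0,1],[0,0.139,0,0,1],[0,0.139,0,0,1]]'
python3 -c "
from workcell import *
import numpy as np
print(np.round(sense()['joints'],1))"
```

```text
time_s: 6.85
ee_pos: [1229.1, 44.5, 706.0]
tool_rot: [128.8, 0.3, 92.1]
wrist_force: [-0.1, 0.2, -0.7]
width: 0.5
grip_force: 0.0
[ 0.8 58.5  0.1  0.9 70.2 -1.4]
```

The tilt holds: the tool now points forward and 39° below horizontal, almost parallel to the lid. Next I'll work out the shifts.

```bash
cat >> h.py <<'E'
from scipy.spatial.transform import Rotation as Ro
B=np.array([709.5,93,0.]);RB=Ro.from_euler('z',2.3,degrees=True).as_matrix()
def w(b): return B+RB@np.array(b,float)
def b(p): return RB.T@(np.array(p)-B)
def tool(s): return Ro.from_euler('xyz',s['tool_rot'],degrees=True).as_matrix()
def corner(s): # box coords of upper back corner of fingertip, mid width
    return b(np.array(s['ee_pos'])+tool(s)@[0,13.5,14])
def lidpt(th,d,gap=0): # point on underside d from hinge (box x,z), gap below
    return np.array([80-d*np.cos(th)-gap*np.sin(th),92+d*np.sin(th)-gap*np.cos(th)])
def shift(s,frm,to): return (tool(s).T@RB@(np.array(to)-frm))
E
python3 - <<'E'
from h import *
from workcell import sense
s=sense();R=tool(s);print((RB.T@R).round(3))
x,z=lidpt(.656,146,8);T=np.array([x,95,z]);print("target",T)
stage=T-RB.T@R[:,2]*130
c=corner(s);hi=np.array([stage[0],95,c[2]])
print("stage",stage,"now",c)
print("to hi /300",shift(s,c,hi)/300,"hi->stage",shift(s,hi,stage)/300,"stage->T",shift(s,stage,T)/300)
E
```

```text
[[ 0.003  0.627  0.779]
 [ 1.     0.002 -0.005]
 [-0.005  0.779 -0.627]]
target [-40.57561827  95.         174.71348306]
stage [-141.85919071   95.69168279  256.20679277] now [536.62925566 -69.4073832  707.76566002]
to hi /300 [ 0.5413257  -1.41674787 -1.76496029] hi->stage [ 0.00954704 -1.17270563  0.94355252] stage->T [6.93447254e-18 7.88091863e-17 4.33333333e-01]
```

```bash
python3 -m inch '[[0.03,-0.079,-0.098,0,1],[0.03,-0.079,-0.098,0,1],[0.03,-0.079,-0.098,0,1],[0.03,-0.079,-0.098,0,1],[0.03,-0.079,-0.098,0,1],[0.03,-0.079,-0.098,0,1],[0.03,-0.079,-0.098,0,1],[0.03,-0.079,-0.098,0,1],[0.03,-0.079,-0.098,0,1],[0.03,-0.079,-0.098,0,1],[0.03,-0.079,-0.098,0,1],[0.03,-0.079,-0.098,0,1],[0.03,-0.079,-0.098,0,1],[0.03,-0.079,-0.098,0,1],[0.03,-0.079,-0.098,0,1],[0.03,-0.079,-0.098,0,1],[0.03,-0.079,-0.098,0,1],[0.03,-0.079,-0.098,0,1]]'
python3 -c "
from workcell import *
import numpy as np
from h import *
s=sense();print(np.round(s['joints'],1),corner(s))"
```

```text
time_s: 8.35
ee_pos: [629.9, 166.3, 712.3]
tool_rot: [128.8, 0.2, 92.1]
wrist_force: [-1.0, 1.0, 1.1]
width: 0.6
grip_force: 0.0
[ 18.3 -17.7  99.1 -16.7  49.8  21.1] [-57.1774445   76.32849515 714.08412664]
```

```bash
python3 -m inch '[[0.005,-0.114,0.061,0,1],[0.005,-0.114,0.061,0,1],[0.005,-0.114,0.061,0,1],[0.005,-0.114,0.061,0,1],[0.005,-0.114,0.061,0,1],[0.005,-0.114,0.061,0,1],[0.005,-0.114,0.061,0,1],[0.005,-0.114,0.061,0,1],[0.005,-0.114,0.061,0,1],[0.005,-0.114,0.061,0,1],[0.005,-0.114,0.061,0,1],[0.005,-0.114,0.061,0,1],[0,0,0,0,1]]'
python3 -c "
from workcell import *
import numpy as np,cv2
from h import *
s=sense();print(np.round(s['joints'],1),corner(s))
f=grab_frame('side');np.savez('side1.npz',**f)
cv2.imwrite('pics/s1.png',cv2.resize(f['image'][90:310,100:400],None,fx=2.5,fy=2.5))
"
```

```text
time_s: 9.43
ee_pos: [537.5, 172.9, 284.7]
tool_rot: [132.0, 0.2, 92.5]
wrist_force: [-0.5, -0.3, 0.6]
width: 0.5
grip_force: 0.0
[ 23.1 -11.1 136.3 -60.8  17.6  73.7] [-149.22661277   86.77019172  285.35336158]
```

View pics/s1.png

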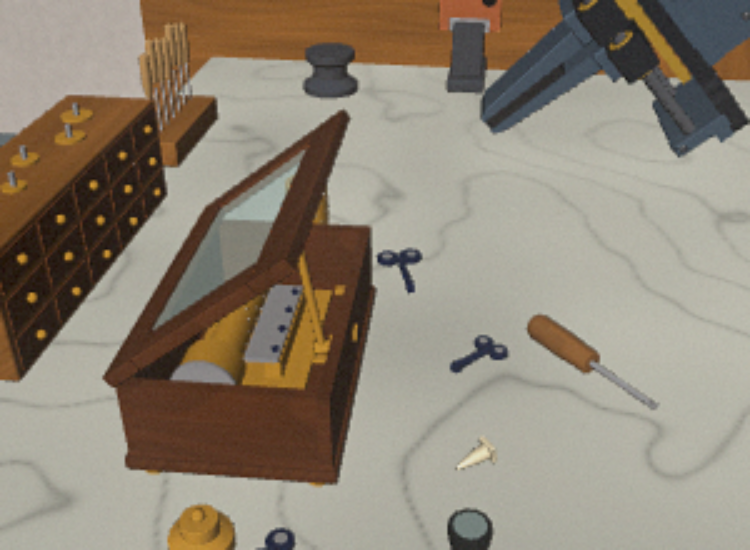

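The last picture shows the box undisturbed, with the prop's ball under the rail near (325,205). Joints 4 and 5 are now at their limits. I'll fit a rough arm model to see which tool tilts are feasible at the lid.

```bash
cat > k.py <<'E'
import numpy as np
from scipy.optimize import least_squares
from scipy.spatial.transform import Rotation as Ro
D=[([70.227,21.709,99.362,0,58.929,-1.908],[214.748,666.259,196.132]),
([.416,68.433,.419,.0964,107.99,-1.784],[1106,31.8,413.7]),([.52,64.89,.06,.29,101.74,-1.62],[1129,35,491.2]),
([.7,65.6,.1,.6,84.3,-1.4],[1212.1,40.9,508.2]),([.8,58.5,.1,.9,70.2,-1.4],[1229.1,44.5,706]),
([18.3,-17.7,99.1,-16.7,49.8,21.1],[629.9,166.3,712.3]),([23.1,-11.1,136.3,-60.8,17.6,73.7],[537.5,172.9,284.7])]
def fk(q,p):
    q=np.radians(q);h,a,L1,e,L2,t,d=p
    Y=lambda x:Ro.from_euler('y',x).as_matrix();Z=lambda x:Ro.from_euler('z',x).as_matrix()
    R1=Z(q[0]);R2=R1@Y(q[1]);R3=R2@Y(q[2]);R5=R3@Z(q[3])@Y(q[4])
    return R1@[a,d,h]+R2@[0,0,L1]+R3@[e,0,L2]+R5@[0,0,t],R5[:,2],R3[:,2]
P=least_squares(lambda p:np.concatenate([fk(q,p)[0]-x for q,x in D]),[290,0,600,0,550,300,0]).x
if __name__=="__main__":
    print(P.round(1));print([(fk(q,P)[0]-x).round(1).tolist() for q,x in D],fk(D[-1][0],P)[1])
    def solve(pos,al,q0,az=2.3):
        z=np.array([np.cos(al)*np.cos(az/57.3),np.cos(al)*np.sin(az/57.3),-np.sin(al)])
        def f(q): p,t,_=fk(list(q)+[0],P);return np.r_[(p-pos)/300,t-z]
        lo=[-158,-42,.1,-60.8,17.5];hi=[158,125,152,240.8,164]
        r=least_squares(f,np.clip(q0,np.add(lo,.1),np.subtract(hi,.1)),bounds=(lo,hi));return r.x.round(1),r.cost
    from h import *
    for nm,bp in (("start",(-40,95,174)),("pushed",(-40,40,170)),("shut",(-84,40,75))):
      for al in (35,45,55,62):
        a=np.radians(al);R=np.array([np.cos(a),0,-np.sin(a)]);U=np.array([np.sin(a),0,np.cos(a)])
        pos=w(np.array(bp)-14*R-13.5*U)
        print(nm,al,[(x.tolist(),round(c,6)) for x,c in (solve(pos,a,[15,0,130,-20,30]),solve(pos,a,[15,0,130,200,30]))])
E
python3 k.py
```

```text
[3.183e+02 2.000e-01 5.505e+02 4.170e+01 6.039e+02 2.863e+02 2.330e+01]
[[0.0, -0.1, 0.0], [0.0, -0.1, 0.1], [0.1, -0.1, 0.1], [-0.3, 0.1, 0.1], [0.3, 0.2, -0.4], [-0.2, 0.3, 0.1], [0.2, -0.4, -0.1]] [ 0.74178567  0.0294456  -0.66999028]
start 35 [([20.9, 9.4, 123.5, -60.8, 17.5], np.float64(0.038632)), ([20.2, 14.0, 130.8, 219.4, 23.3], np.float64(0.0))]
start 45 [([20.9, 10.7, 123.5, -60.8, 17.5], np.float64(0.007825)), ([20.7, 13.0, 128.6, 240.8, 17.5], np.float64(0.003022))]
start 55 [([18.3, 11.0, 121.8, -34.8, 17.5], np.float64(0.000375)), ([20.7, 14.2, 128.7, 240.8, 17.5], np.float64(0.028777))]
start 62 [([16.9, 11.7, 118.9, -17.5, 23.1], np.float64(0.0)), ([20.7, 15.0, 128.8, 240.8, 17.5], np.float64(0.062819))]
pushed 35 [([16.9, 8.5, 124.7, -60.8, 17.5], np.float64(0.046015)), ([13.2, 13.3, 132.6, 204.3, 22.1], np.float64(0.0))]
pushed 45 [([16.8, 9.9, 124.6, -60.8, 17.5], np.float64(0.013659)), ([15.8, 12.6, 130.3, 232.2, 17.5], np.float64(0.005423))]
pushed 55 [([12.6, 10.0, 122.3, -24.4, 17.5], np.float64(0.00185)), ([16.5, 13.6, 129.7, 240.8, 17.5], np.float64(0.029597))]
pushed 62 [([11.1, 10.8, 120.5, -11.5, 21.3], np.float64(0.0)), ([16.4, 14.5, 129.8, 240.8, 17.5], np.float64(0.06229))]
shut 35 [([18.0, 14.2, 126.4, -60.8, 17.5], np.float64(0.092927)), ([14.4, 24.4, 136.2, 196.9, 36.2], np.float64(0.0))]
shut 45 [([18.0, 15.6, 126.3, -60.8, 17.5], np.float64(0.039864)), ([13.5, 19.8, 133.7, 204.4, 19.5], np.float64(0.0))]
shut 55 [([17.8, 17.1, 126.2, -60.8, 17.5], np.float64(0.01312)), ([16.6, 20.1, 132.0, 230.1, 17.5], np.float64(0.0092))]
shut 62 [([13.2, 16.8, 123.9, -22.9, 17.5], np.float64(0.003924)), ([17.5, 20.7, 131.2, 240.8, 17.5], np.float64(0.026865))]
```

```bash
cat > sim.py <<'E'
from k import *
import sys,json
def Rm(q):
    q=np.radians(q);E=lambda a,x:Ro.from_euler(a,x).as_matrix()
    return E('z',q[0])@E('y',q[1]+q[2])@E('z',q[3])@E('y',q[4])@E('z',q[5])
lo=[-158.9,-42.4,.06,-60.88,17.5,-176];hi=[158.9,125.6,152.3,240.9,164.5,176]
def run(q,way,step=40):
    p=fk(q,P)[0];R=Rm(q)
    for wp in way:
        n=int(np.ceil(np.linalg.norm(np.array(wp)-p)/step))
        for i in range(n):
            tp=p+(np.array(wp)-p)/(n-i)
            f=lambda x:np.r_[(fk(x,P)[0]-tp)/300,Ro.from_matrix(R.T@Rm(x)).as_rotvec(),(x-q)*2e-5]
            q1=least_squares(f,np.clip(q,np.add(lo,.01),np.subtract(hi,.01)),bounds=(lo,hi)).x
            dq=abs(q1-q).max();q=q1;p=fk(q,P)[0];R=Rm(q)
        print(wp,p.round(0),q.round(0),"al",np.degrees(np.arcsin(-R[2,2])).round(1),"az",np.degrees(np.arctan2(R[1,2],R[0,2])).round(1),"rolltilt",R[2,0].round(2),"dq",dq.round(0))
    return q
if __name__=="__main__":
    q0=np.array([23.1,-11.1,136.3,-60.8,17.6,73.7])
    for y in(-100,-200,-300):
      for xx in (440,500):
        print("---",y,xx);run(q0,[(560,173,450),(560,y,450),(xx,y,400),(xx,y,340),(xx,y,280),(xx+20,0,270),(530,190,260)])
E
python3 sim.py
```

```text
--- -100 440
(560, 173, 450) [560. 173. 450.] [ 22. -20. 125. -28.  32.  37.] al 42.1 az 2.3 rolltilt -0.74 dq 4.0
(560, -100, 450) [ 560. -100.  450.] [-21. -23. 127.  31.  35. -43.] al 42.1 az 2.3 rolltilt -0.74 dq 10.0
(440, -100, 400) [ 440. -100.  400.] [-31. -37. 139.  38.  42. -54.] al 42.1 az 2.3 rolltilt -0.74 dq 4.0
(440, -100, 340) [ 440. -100.  340.] [-31. -33. 143.  44.  35. -62.] al 42.1 az 2.3 rolltilt -0.74 dq 5.0
(440, -100, 280) [ 440. -100.  280.] [-31. -27. 147.  56.  29. -76.] al 42.1 az 2.3 rolltilt -0.74 dq 8.0
(460, 0, 270) [457.  -4. 275.] [-10. -28. 147.  36.  18. -43.] al 43.1 az 4.2 rolltilt -0.73 dq 13.0
(530, 190, 260) [530. 190. 260.] [ 23.  -9. 135. -39.  18.  53.] al 48.6 az 6.0 rolltilt -0.66 dq 12.0
--- -100 500
(560, 173, 450) [560. 173. 450.] [ 22. -20. 125. -28.  32.  37.] al 42.1 az 2.3 rolltilt -0.74 dq 4.0
(560, -100, 450) [ 560. -100.  450.] [-21. -23. 127.  31.  35. -43.] al 42.1 az 2.3 rolltilt -0.74 dq 10.0
(500, -100, 400) [ 500. -100.  400.] [-25. -28. 135.  37.  35. -51.] al 42.1 az 2.3 rolltilt -0.74 dq 4.0
(500, -100, 340) [ 500. -100
[... 2671 characters left out ...]
22. -20. 125. -28.  32.  37.] al 42.1 az 2.3 rolltilt -0.74 dq 4.0
(560, -300, 450) [ 560. -300.  450.] [-44. -11. 118.  48.  47. -73.] al 42.1 az 2.3 rolltilt -0.74 dq 4.0
(500, -300, 400) [ 500. -300.  400.] [-50. -13. 125.  52.  48. -82.] al 42.1 az 2.3 rolltilt -0.74 dq 5.0
(500, -300, 340) [ 500. -300.  340.] [-50.  -9. 128.  58.  44. -91.] al 42.1 az 2.3 rolltilt -0.74 dq 4.0
(500, -300, 280) [ 500. -300.  280.] [ -50.   -4.  131.   66.   40. -101.] al 42.1 az 2.3 rolltilt -0.74 dq 5.0
(520, 0, 270) [517.  -5. 275.] [-10. -17. 141.  50.  18. -58.] al 43.8 az 8.0 rolltilt -0.72 dq 9.0
(530, 190, 260) [529. 190. 264.] [ 19. -10. 134. -10.  18.  22.] al 51.3 az 14.0 rolltilt -0.62 dq 19.0
```

```bash
cat > s2.py <<'E'
from sim import *
from h import *
def path(al,mid):
    # start at stretched pose with given alpha
    q=np.array([.8,58.5,.1,.9,70.2-(38.8-al),-1.4]);print("### al",al,mid);
    q=run(q,mid)
    a=np.radians(al);Rz=np.array([np.cos(a),0,-np.sin(a)]);U=np.array([np.sin(a),0,np.cos(a)])
    T=lambda bp:w(np.array(bp)-14*Rz-13.5*U)
    t=np.array([-40,95,174])
    run(q,[T(t-130*Rz),T(t),T((-40,40,170)),T((-60,40,130)),T((-84,40,75)),T((-94,40,65)),T((-160,40,65))])
for al in (25,31):
    path(al,[(560,-150,450),(480,-150,300),(480,-150,230),(480,0,230)])
    path(al,[(560,-150,450),(560,-150,200),(520,0,220)])
E
python3 s2.py
```

```text
### al 25 [(560, -150, 450), (480, -150, 300), (480, -150, 230), (480, 0, 230)]
(560, -150, 450) [ 560. -150.  450.] [-32. -22. 133.  75.  31. -89.] al 25.4 az 2.1 rolltilt -0.9 dq 4.0
(480, -150, 300) [ 480. -150.  300.] [ -41.  -17.  147.   99.   38. -124.] al 25.4 az 2.1 rolltilt -0.9 dq 7.0
(480, -150, 230) [ 480. -150.  230.] [ -41.   -5.  149.  115.   42. -144.] al 25.4 az 2.1 rolltilt -0.9 dq 10.0
(480, 0, 230) [492.  -1. 232.] [  -9.  -12.  152.  152.   24. -160.] al 28.2 az 3.1 rolltilt -0.88 dq 13.0
[529.61577043 180.85169718 222.62187457] [531. 176. 222.] [  17.   -2.  145.  186.   26. -176.] al 28.1 az 14.3 rolltilt -0.87 dq 5.0
[647.34086637 185.58002547 167.68150054] [647. 186. 168.] [  14.   16.  134.  179.   32. -172.] al 28.1 az 14.3 rolltilt -0.87 dq 4.0
[649.54811496 130.62433373 163.68150054] [650. 131. 164.] [   6.   16.  135.  167.   33. -165.] al 28.1 az 14.3 rolltilt -0.87 dq 6.0
[629.56422706 129.82169788 123.68150054] [630. 130. 124.] [   7.   21.  137.  169.   40. -167.] al 28.1 az 14.3 rolltilt -0.87 dq 3.0
[605.58356158 128.85853486  68.68150054] [606. 12
[... 3756 characters left out ...]
 az 14.5 rolltilt -0.85 dq 4.0
[648.98886519 130.60187194 165.63877449] [649. 131. 166.] [   6.   15.  134.  165.   28. -163.] al 31.0 az 14.5 rolltilt -0.85 dq 7.0
[629.00497729 129.79923609 125.63877449] [629. 130. 126.] [   7.   19.  136.  168.   35. -166.] al 31.0 az 14.5 rolltilt -0.85 dq 3.0
[605.0243118  128.83607307  70.63877449] [605. 129.  71.] [   7.   27.  137.  170.   43. -169.] al 31.0 az 14.5 rolltilt -0.85 dq 4.0
[595.03236785 128.43475515  60.63877449] [595. 128.  61.] [   7.   28.  138.  171.   45. -169.] al 31.0 az 14.5 rolltilt -0.85 dq 2.0
[529.08553778 125.78605684  60.63877449] [529. 126.  61.] [   8.   26.  145.  173.   50. -170.] al 31.0 az 14.5 rolltilt -0.85 dq 3.0
```

The model fits to under 0.5 mm. It shows I need a flatter tool (about 28°) and the flipped wrist (q4 near 180°). So I'll go back out, flatten the tool further, and come down on the −y side to flip the wrist.

```bash
python3 -m inch '[[-0.021,0.128,0.03,0,1],[-0.021,0.128,0.03,0,1],[-0.021,0.128,0.03,0,1],[-0.021,0.128,0.03,0,1],[-0.021,0.128,0.03,0,1],[-0.021,0.128,0.03,0,1],[-0.021,0.128,0.03,0,1],[-0.021,0.128,0.04,0,1],[-0.021,0.128,0.04,0,1],[-0.021,0.128,0.04,0,1],[-0.021,0.128,0.04,0,1],[-0.021,0.128,0.04,0,1],[-0.021,0.128,0.04,0,1],[-0.021,0.128,0.04,0,1],[-0.021,0.128,0.04,0,1],[-0.021,0.128,0.04,0,1],[-0.021,0.128,0.04,0,1],[-0.021,0.128,0.04,0,1],[-0.021,0.128,0.04,0,1],[-0.021,0.128,0.04,0,1]]'
python3 -m inch '[[0,0.139,0,0,1],[0,0.139,0,0,1],[0,0.139,0,0,1],[0,0.139,0,0,1],[0,0.139,0,0,1],[0,0.139,0,0,1],[0,0.139,0,0,1],[0,0.139,0,0,1],[0,0.139,0,0,1],[0,0.139,0,0,1],[0,0.139,0,0,1],[0,0.139,0,0,1]]'
python3 -c "
from workcell import *
import numpy as np
print(np.round(sense()['joints'],1))"
```

```text
time_s: 11.15
ee_pos: [1181.9, 81.6, 698.0]
tool_rot: [131.6, 0.2, 92.3]
wrist_force: [0.0, -0.0, -0.6]
width: 0.5
grip_force: 0.0
time_s: 12.15
ee_pos: [1171.1, 73.4, 876.6]
tool_rot: [118.8, -0.1, 92.5]
wrist_force: [-0.2, 0.6, -0.1]
width: 0.4
grip_force: 0.0
[ 2.4 50.9  0.1  0.2 67.8 -0. ]
```

```bash
python3 -m inch '[[-0.033,-0.112,-0.055,0,1],[-0.033,-0.112,-0.055,0,1],[-0.033,-0.112,-0.055,0,1],[-0.033,-0.112,-0.055,0,1],[-0.033,-0.112,-0.055,0,1],[-0.033,-0.112,-0.055,0,1],[-0.033,-0.112,-0.055,0,1],[-0.033,-0.112,-0.055,0,1],[-0.033,-0.112,-0.055,0,1],[-0.033,-0.112,-0.055,0,1],[-0.033,-0.112,-0.055,0,1],[-0.033,-0.112,-0.055,0,1],[-0.033,-0.112,-0.055,0,1],[-0.033,-0.112,-0.055,0,1],[-0.033,-0.112,-0.055,0,1],[-0.033,-0.112,-0.055,0,1],[-0.033,-0.112,-0.055,0,1],[-0.033,-0.112,-0.055,0,1],[-0.033,-0.112,-0.055,0,1],[-0.033,-0.112,-0.055,0,1]]'
python3 -c "
from workcell import *
import numpy as np
print(np.round(sense()['joints'],1))"
```

```text
time_s: 13.82
ee_pos: [654.8, -124.2, 511.6]
tool_rot: [118.6, 0.1, 92.6]
wrist_force: [0.2, -1.1, 0.1]
width: 0.3
grip_force: 0.0
[-21.7 -15.4 120.8  55.4  26.  -64.7]
```

```bash
python3 -m inch '[[-0.008,-0.11,0.01,0,1],[-0.008,-0.11,0.01,0,1],[-0.008,-0.11,0.01,0,1],[-0.008,-0.11,0.01,0,1],[-0.008,-0.11,0.015,0,1],[-0.008,-0.11,0.015,0,1],[-0.008,-0.11,0.015,0,1],[-0.008,-0.11,0.015,0,1],[-0.008,-0.11,0.015,0,1]]'
python3 -c "
from workcell import *
import numpy as np
print(np.round(sense()['joints'],1))"
```

```text
time_s: 14.57
ee_pos: [544.2, -152.0, 233.9]
tool_rot: [118.7, 0.2, 92.6]
wrist_force: [1.0, -0.0, -0.7]
width: 0.8
grip_force: 0.0
[ -33.    -1.1  142.4  116.8   34.8 -140.8]
```

```bash
python3 -m inch '[[0,0,0,0.249,1],[0,0,0,0.249,1],[0,0,0,0.249,1],[0,0,0,0.249,1],[0,0,0,0.249,1],[0,0,0,0.249,1],[0,0,0,0.249,1],[0,0,0,0.249,1],[0,0,0,0.249,1],[0,0,0,0.249,1],[0,0,0,0.249,1],[0,0,0,0.249,1],[0,0,0,0.249,1],[0,0,0,0.249,1],[0,0,0,0.249,1],[0,0,0,0.249,1],[0,0,0,0.249,1],[0,0,0,0.249,1],[0,0,0,0.249,1],[0,0,0,0.249,1]]'
python3 -m inch '[[0,0,0,0.249,1],[0,0,0,0.249,1],[0,0,0,0.249,1],[0,0,0,0.249,1],[0,0,0,0.249,1],[0,0,0,0.058,1]]'
python3 - <<'E'
from h import *
from workcell import sense
s=sense();R=tool(s);print(np.round(s['joints'],1));print((RB.T@R).round(3))
# upper back is now -y side
T0=np.array([0,-13.5,14]);c=b(np.array(s['ee_pos'])+R@T0)
M=RB.T@R
x,z=lidpt(.656,146,10);T=np.array([x,97,z]);stage=T-M[:,2]*125
mid=np.array([stage[0]-20,-20,stage[2]])
print("now",c,"T",T,"stage",stage)
for a,bb in((c,mid),(mid,stage),(stage,T)): print((M.T@(bb-a)/300).round(3))
E
```

```text
time_s: 16.23
ee_pos: [544.9, -151.7, 234.7]
tool_rot: [-124.5, -31.9, -67.4]
wrist_force: [0.1, -0.3, -0.7]
width: 0.4
grip_force: 0.0
time_s: 16.73
ee_pos: [544.9, -151.7, 234.6]
tool_rot: [-118.7, 0.3, -87.6]
wrist_force: [-0.1, 0.9, -0.1]
width: 0.3
grip_force: 0.0
[-33.   -1.2 142.3 116.5  34.7  40.1]
[[ 0.002 -0.481  0.877]
 [-1.     0.003  0.004]
 [-0.005 -0.877 -0.481]]
now [-155.49766751 -237.8850917   239.74184945] T [-41.79552224  97.         173.12860631] stage [-151.3957915    96.50703018  233.23299848]
[-0.726  0.047 -0.033]
[-0.388 -0.031  0.06 ]
[-0.     0.     0.417]
```

```bash
cat > st.py <<'E'
from h import *
from workcell import *
s=sense();R=tool(s);M=RB.T@R
c=b(np.array(s['ee_pos'])+R@[0,-13.5,14])
print("corner",c.round(1),"q",np.round(s['joints'],1),"al",np.degrees(np.arcsin(-M[2,2])).round(1),"az",np.degrees(np.arctan2(M[1,2],M[0,2])).round(1),"F",np.round(s['wrist_force'],1))
E
python3 -m inch '[[-0.122,0.002,0.003,0,1],[-0.122,0.002,0.003,0,1],[-0.122,0.002,0.003,0,1],[-0.122,0.002,0.003,0,1],[-0.122,0.002,0.003,0,1],[-0.122,0.002,0.003,0,1],[-0.122,0.002,0.003,0,1],[-0.122,0.002,0.003,0,1],[-0.122,0.002,0.003,0,1],[0,0,0,0,1]]'
cat >> st.py <<'E'
x,z=lidpt(.656,146,10);T=np.array([x,97,z])
print("to T",(M.T@(T-c)/300).round(3))
E
python3 st.py
```

```text
time_s: 17.57
ee_pos: [541.2, 118.2, 231.4]
tool_rot: [-118.0, 0.3, -87.3]
wrist_force: [0.2, -0.2, -0.0]
width: 0.3
grip_force: 0.0
corner [-148.4   32.1  236.8] q [ 15.7  -3.3 145.4 206.6  26.  -17.8] al 28.0 az 0.6 F [ 0.2 -0.2 -0. ]
to T [-0.213  0.021  0.415]
```

```bash
python3 -m inch '[[-0.075,0.005,0.04,0,1],[-0.075,0.005,0.04,0,1],[-0.065,0.01,0.06,0,1],[0,0,0.06,0,1],[0,0,0,0,1]]'
python3 st.py
python3 - <<'E'
from workcell import *
import cv2
f=grab_frame('side');a=cv2.resize(f['image'][110:290,130:330],None,fx=3,fy=3,interpolation=2)
g=grab_frame('top');b=cv2.resize(g['image'][85:200,140:320],None,fx=2,fy=2,interpolation=2)
cv2.imwrite('pics/s2.png',a);cv2.imwrite('pics/t2.png',b)
E
```

```text
time_s: 17.98
ee_pos: [589.8, 182.5, 196.1]
tool_rot: [-118.0, 0.2, -87.2]
wrist_force: [0.0, -0.5, -0.5]
width: 0.6
grip_force: 0.0
corner [-97.3  94.3 201.5] q [ 23.2   9.1 138.4 214.6  32.7 -20.1] al 28.0 az 0.6 F [ 0.  -0.5 -0.5]
to T [-0.007 -0.004  0.208]
```

View pics/s2.png

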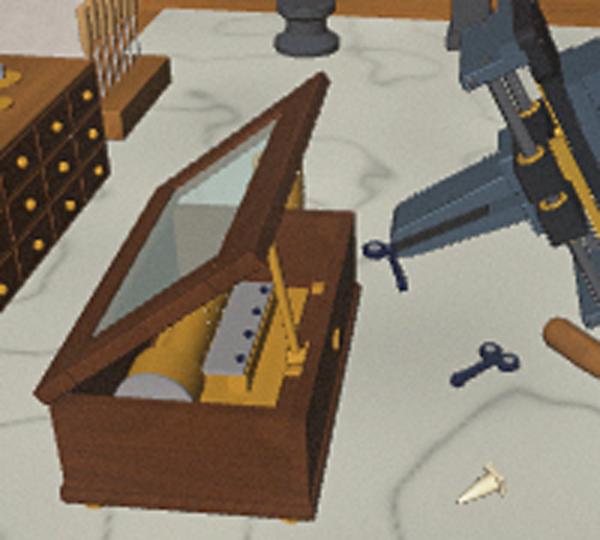

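```bash
python3 - <<'E'
from h import *
from workcell import *
s=sense();f=grab_frame('side');R=tool(s)
def pj(p):
    T=np.linalg.inv(f['cam_to_world']);c=T[:3,:3]@p+T[:3,3];K=f['intrinsics']
    u=K@c/c[2];return ((u[:2]-[130,110])*3).round(0),c[2].round(0)
for n,p in dict(tiptop=np.array(s['ee_pos'])+R@[-16,-13.5,14],tipbot=np.array(s['ee_pos'])+R@[-16,13.5,14],lidL=w([80-180*np.cos(.656),135,92+180*np.sin(.656)]),lidR=w([80-180*np.cos(.656),-135,92+180*np.sin(.656)]),pivot=w([-62,55,82]),ball=w([-47.9,62.3,184.8]),rimL=w([-80,130,92]),rimR=w([-80,-130,92]),rimbL=w([-80,130,0])).items(): print(n,pj(p))
P=pts(f)
for u,v in [(400,215),(395,235),(402,245),(300,350),(322,90),(318,100),(258,258)]:
    U,V=round(130+u/3),round(110+v/3);print((u,v),b(P[V,U]).round(1))
E
```

```text
tiptop (array([337., 249.]), np.float64(589.0))
tipbot (array([359., 286.]), np.float64(601.0))
lidL (array([262., 270.]), np.float64(570.0))
lidR (array([329.,  83.]), np.float64(800.0))
pivot (array([294., 358.]), np.float64(700.0))
ball (array([263., 229.]), np.float64(642.0))
rimL (array([303., 422.]), np.float64(629.0))
rimR (array([353., 213.]), np.float64(851.0))
rimbL (array([308., 531.]), np.float64(676.0))
(400, 215) [-133.7   92.   215.2]
(395, 235) [-133.3  108.4  212.9]
(402, 245) [-136.6  106.3  204.1]
(300, 350) [-66.7  57.2  89.8]
(322, 90) [ -60.6 -106.2  207.5]
(318, 100) [-60.6 -90.5 207. ]
(258, 258) [-59.9 131.8 207.1]
```

```bash
cat > tip.py <<'E'
from h import *
from workcell import *
s=sense();R=tool(s)
for n in('side','top'):
    f=grab_frame(n);P=pts(f);Q=(P-B)@RB;L=(P-np.array(s['ee_pos']))@R
    m=(f['z_map']>0)&(abs(L[...,0])<25)&(abs(L[...,1])<25)&(L[...,2]>-150)&(L[...,2]<60)&(Q[...,2]>100)
    A=L[m];print(n,m.sum(),"tool-frame min/max",np.percentile(A,1,axis=0).round(1),np.percentile(A,99,axis=0).round(1)) if m.sum() else print(n,0)
E
python3 tip.py; python3 st.py
```

```text
side 1421 tool-frame min/max [ -24.8  -23.9 -149.1] [ 17.8  22.5 -20.9]
top 199 tool-frame min/max [ -15.7  -23.9 -148. ] [ 25.   14.7 -16.9]
corner [-101.2   91.9  201.3] q [ 23.2   8.7 138.8 214.9  32.7 -20.3] al 28.1 az 0.4 F [-0.2 -0.6 -0.9]
to T [-0.016 -0.011  0.219]
```

```bash
python3 - <<'E'
from h import *
from workcell import *
s=sense();print(np.round(s['dq'],2),s['time_s'],np.round(s['ee_pos'],1),finger_overhang)
f=grab_frame('wrist');K=f['intrinsics'];z=f['z_map'];v,u=np.mgrid[:384,:512]
dx=(u-K[0,2])/K[0,0];dy=(v-K[1,2])/K[1,1];r=np.hypot(dx,dy)+1e-9
ok=(z>0)&(r<1.45);tx=np.tan(np.where(ok,r,0))/r
C=np.stack([dx*tx*z,dy*tx*z,z],-1);T=f['tool_from_camera'];L=C@T[:3,:3].T+T[:3,3]
m=ok&(abs(L[...,0])<20)&(abs(L[...,1])<20)&(L[...,2]<40)
A=L[m];print(m.sum(),T.round(2).tolist());print(np.percentile(A,[1,50,95,99],axis=0).round(1))
ui=u[m][A[:,2].argmax()];vi=v[m][A[:,2].argmax()];print(ui,vi)
# lid/prop seen: print lid front edge gap
cv2.imwrite('pics/w2.png',f['image'])
s=sense();print(np.round(s['ee_pos'],1))
E
python3 tip.py
```

```text
[ 0.13 -0.11  0.35  0.06  0.12  0.02] 18.2333 [586.  179.9 196. ] 14.0
1485 [[-0.0, -0.97, -0.26, 72.14], [1.0, -0.0, 0.0, 0.46], [-0.0, -0.26, 0.97, -189.68], [0.0, 0.0, 0.0, 1.0]]
[[-1.060e+01 -9.300e+00 -1.098e+02]
 [ 1.590e+01  1.000e-01 -5.710e+01]
 [ 1.760e+01  7.900e+00 -2.520e+01]
 [ 1.790e+01  1.010e+01 -2.030e+01]]
258 212
[585.9 180.  195.9]
side 1425 tool-frame min/max [ -24.9  -23.7 -149.1] [ 16.5  22.4 -20.9]
top 195 tool-frame min/max [ -16.   -24.6 -149.6] [ 24.9  15.2 -16.3]
```

View pics/w2.png

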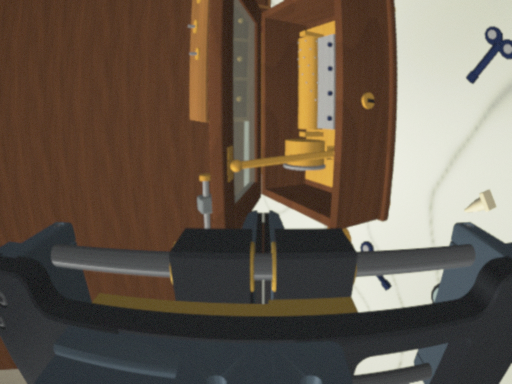

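All three cameras put the closed fingertips at tool z of about −19, not +14. In the wrist view the prop's ball is at (235,167) under the rail, and the fingers at (265,215) point in to the left of it. I'll use the measured tip and leave enough clearance for either value.

```bash
cat > st.py <<'E'
from h import *
from workcell import *
s=sense();R=tool(s);M=RB.T@R
c=b(np.array(s['ee_pos'])+R@[0,-9.5,-19]);c2=b(np.array(s['ee_pos'])+R@[0,-13.5,14])
def gap(c,th=.656):
    v=np.array([c[0]-80,c[2]-92]);return round(-(v@[np.sin(th),np.cos(th)]),1),round(v@[-np.cos(th),np.sin(th)],1)
print("t",s['time_s'],"corner",c.round(1),"gap,dist",gap(c),gap(c2),"q",np.round(s['joints'],1),"al",np.degrees(np.arcsin(-M[2,2])).round(1),"F",np.round(s['wrist_force'],1),'w',s['width'])
def to(x,y,z): return (M.T@(np.array([x,y,z])-c)/300).round(3)
x,z=lidpt(.656,147,13);print("T",x,z,to(x,94,z))
E
python3 st.py
```

```text
t 18.3833 corner [-132.4   91.9  212.9] gap,dist (np.float64(33.7), np.float64(242.1)) (np.float64(24.4), np.float64(210.2)) q [ 23.2   8.7 138.8 214.9  32.7 -20.3] al 28.2 F [ 0.4 -0.1  0. ] w 0.38084886976520355
T -44.41781657317574 171.36124318055758 [-0.005 -0.016  0.324]
```

```bash
python3 -m inch '[[0,-0.004,0.06,0,1],[0,-0.004,0.06,0,1],[-0.005,-0.004,0.06,0,1],[0,-0.004,0.05,0,1],[0,0,0,0,1]]'; python3 st.py
```

```text
time_s: 18.8
ee_pos: [650.5, 184.8, 166.3]
tool_rot: [-118.2, 0.1, -87.4]
wrist_force: [0.4, 0.6, 0.7]
width: 0.6
grip_force: 0.0
t 18.8 corner [-67.5  94.  183.6] gap,dist (np.float64(17.4), np.float64(172.8)) (np.float64(8.0), np.float64(140.9)) q [ 20.4  17.4 132.3 208.9  33.7 -16. ] al 28.2 F [0.4 0.6 0.7] w 0.5835003240019663
T -44.41781657317574 171.36124318055758 [ 0.    -0.     0.087]
```

```bash
python3 -m inch '[[0,0,0.045,0,1],[0,0,0.045,0,1],[0,0,0,0,1]]'; python3 st.py; python3 tip.py; python3 - <<'E'
from workcell import *
import cv2
f=grab_frame('wrist');cv2.imwrite('pics/w3.png',cv2.resize(f['image'][90:290,130:430],None,fx=2,fy=2,interpolation=2))
E
```

```text
time_s: 19.05
ee_pos: [673.2, 185.8, 153.6]
tool_rot: [-118.2, 0.1, -87.4]
wrist_force: [-1.0, 0.7, 0.3]
width: 0.7
grip_force: 0.0
t 19.05 corner [-44.8  94.1 171. ] gap,dist (np.float64(13.6), np.float64(147.1)) (np.float64(4.2), np.float64(115.2)) q [ 19.5  20.4 129.9 207.1  34.1 -14.7] al 28.2 F [-1.   0.7  0.3] w 0.7443603739449733
T -44.41781657317574 171.36124318055758 [ 0.    -0.002  0.001]
side 1231 tool-frame min/max [ -24.9  -24.4 -149.3] [19.3 22.  55.6]
top 286 tool-frame min/max [ -23.5  -24.9 -148.3] [25.   9.8 58.7]
```

View pics/w3.png

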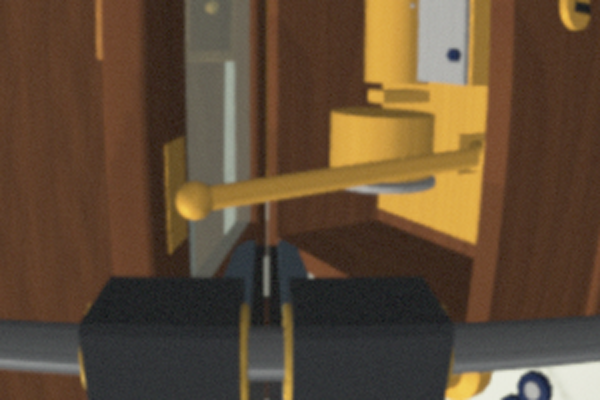

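The fingers are clear on the +y side of the rod, with the prop's ball at (195,200) in this crop. I'll go in slightly further, then start pushing towards −y.

```bash
python3 -m inch '[[0.02,0,0.02,0,1],[0.018,0,0,0,1],[0.018,0,0,0,1],[0,0,0,0,1]]'; python3 st.py;  python3 -m inch '[[0.015,0,0,0,1],[0.015,0,0,0,1],[0,0,0,0,1]]'; python3 st.py
```

```text
time_s: 19.53
ee_pos: [678.0, 168.5, 151.1]
tool_rot: [-118.2, 0.1, -87.4]
wrist_force: [-0.1, 0.2, 0.1]
width: 0.8
grip_force: 0.0
t 19.5333 corner [-40.7  76.6 168.4] gap,dist (np.float64(13.0), np.float64(142.3)) (np.float64(3.7), np.float64(110.3)) q [ 17.3  20.6 130.1 203.4  34.  -12.7] al 28.2 F [-0.1  0.2  0.1] w 0.8341809040386858
T -44.41781657317574 171.36124318055758 [-0.058 -0.003 -0.015]
time_s: 19.78
ee_pos: [678.8, 159.7, 150.8]
tool_rot: [-118.2, 0.1, -87.4]
wrist_force: [-0.6, -0.2, -0.4]
width: 0.4
grip_force: 0.0
t 19.7833 corner [-40.3  67.8 168.1] gap,dist (np.float64(13.0), np.float64(141.8)) (np.float64(3.7), np.float64(109.9)) q [ 16.2  20.5 130.4 201.7  33.9 -11.7] al 28.2 F [-0.6 -0.2 -0.4] w 0.41281527964847586
T -44.41781657317574 171.36124318055758 [-0.087 -0.003 -0.017]
```

```bash
python3 - <<'E'
from workcell import *
from h import *
f=grab_frame('wrist');g=grab_frame('side')
a=cv2.resize(f['image'][130:270,180:380],None,fx=2,fy=2,interpolation=2);c=cv2.resize(g['image'][150:290,150:290],None,fx=2,fy=2,interpolation=2)
cv2.imwrite('pics/w4.png',np.hstack([a,c]))
E
```

```text
(no output)
```

View pics/w4.png

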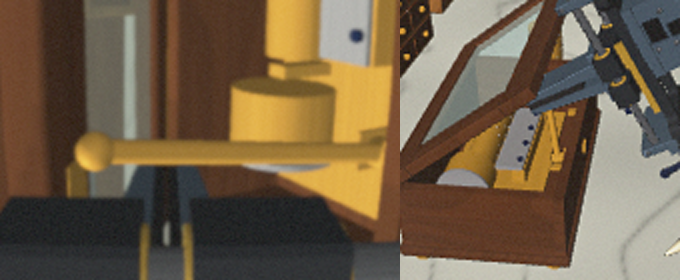

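In the wrist view the rod now runs straight across, with its ball at (95,150), so the fingers are pushing it and it is about upright. The lid is still up, so I'll carry on.

```bash
python3 -m inch '[[0.018,0,0,0,1],[0.018,0,0,0,1],[0.018,0,0,0,1],[0.018,0,0,0,1],[0,0,0,0,1]]'; python3 st.py;  python3 - <<'E'
from workcell import *
from h import *
g=grab_frame('top');P=pts(g);Q=(P-B)@RB
m=(Q[...,0]>-75)&(Q[...,0]<60)&(abs(abs(Q[...,1])-120)<12)&(Q[...,2]>110)
A=Q[m];k=np.polyfit(A[:,0],A[:,2],1);print("lid angle",np.arctan(-k[0]),len(A))
E
```

```text
time_s: 20.3
ee_pos: [680.0, 137.7, 150.7]
tool_rot: [-118.2, 0.1, -87.4]
wrist_force: [-0.3, 0.8, -0.1]
width: 0.6
grip_force: 0.0
t 20.3 corner [-39.9  45.8 168.1] gap,dist (np.float64(12.9), np.float64(141.4)) (np.float64(3.6), np.float64(109.5)) q [ 13.4  20.2 130.9 197.3  33.7  -9.3] al 28.2 F [-0.3  0.8 -0.1] w 0.5588272010365507
T -44.41781657317574 171.36124318055758 [-0.161 -0.003 -0.018]
lid angle 0.5912087400160773 1290
```

```bash
cat > lid.py <<'E'
from h import *
from workcell import *
g=grab_frame('top');P=pts(g);Q=(P-B)@RB
m=(Q[...,0]>-110)&(Q[...,0]<60)&(abs(abs(Q[...,1])-120)<12)&(Q[...,2]>96)
A=Q[m];
for i in range(4):
    k=np.polyfit(A[:,0],A[:,2],1);r=A[:,2]-np.polyval(k,A[:,0]);A=A[abs(r)<max(3,1.5*r.std())]
print("lid angle",np.arctan(-k[0]).round(3),len(A),r.std().round(1),"time",sense()['time_s'])
E
python3 lid.py; python3 st.py; python3 - <<'E'
from workcell import *
from h import *
f=grab_frame('wrist');g=grab_frame('side')
a=cv2.resize(f['image'][100:270,160:400],None,fx=1.65,fy=1.65,interpolation=2);c=cv2.resize(g['image'][150:290,140:290],None,fx=2,fy=2,interpolation=2)
cv2.imwrite('pics/w5.png',np.hstack([a[:280],c]))
E
```

```text
lid angle 0.608 1172 1.0 time 20.4
t 20.4 corner [-39.9  46.4 168.1] gap,dist (np.float64(12.8), np.float64(141.4)) (np.float64(3.4), np.float64(109.5)) q [ 13.5  20.2 130.9 197.4  33.7  -9.3] al 28.2 F [1.  0.7 0.5] w 0.12630253673016764
T -44.41781657317574 171.36124318055758 [-0.159 -0.002 -0.018]
```

View pics/w5.png

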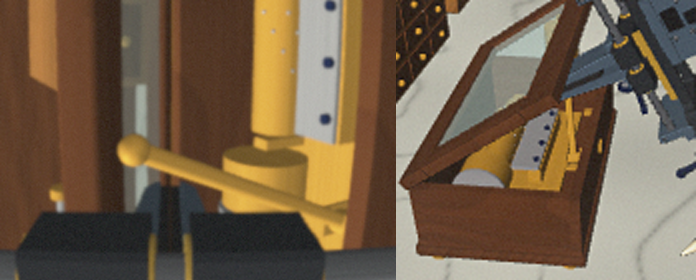

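The prop is well past upright, with its ball at (130,150), and still seems to be dragging under the lid. I'll push further.

```bash
python3 -m inch '[[0.018,0,0,0,1],[0.018,0,0,0,1],[0,0,0,0,1]]'; python3 lid.py; python3 -m inch '[[0.018,0,0,0,1],[0.018,0,0,0,1],[0,0,0,0,1]]'; python3 lid.py; python3 st.py; python3 - <<'E'
from workcell import *
from h import *
f=grab_frame('wrist');g=grab_frame('side')
a=cv2.resize(f['image'][100:270,160:400],None,fx=1.65,fy=1.65,interpolation=2);c=cv2.resize(g['image'][150:290,140:290],None,fx=2,fy=2,interpolation=2)
cv2.imwrite('pics/w6.png',np.hstack([a[:280],c]))
E
```

```text
time_s: 20.75
ee_pos: [680.4, 127.3, 150.6]
tool_rot: [-118.2, 0.1, -87.4]
wrist_force: [-2.4, -0.3, -2.8]
width: 0.2
grip_force: 1.9
lid angle 0.562 1246 1.1 time 20.8
time_s: 21.05
ee_pos: [680.8, 116.4, 150.5]
tool_rot: [-118.3, 0.1, -87.4]
wrist_force: [-1.2, -1.1, -1.4]
width: 0.5
grip_force: 0.7
lid angle 0.561 1250 1.1 time 21.1
t 21.1 corner [-39.9  24.6 167.9] gap,dist (np.float64(13.0), np.float64(141.3)) (np.float64(3.7), np.float64(109.4)) q [ 10.7  19.9 131.4 192.9  33.5  -6.9] al 28.2 F [-0.7 -1.3 -1.4] w 0.4348392852706321
T -44.41781657317574 171.36124318055758 [-0.231 -0.003 -0.017]
```

View pics/w6.png

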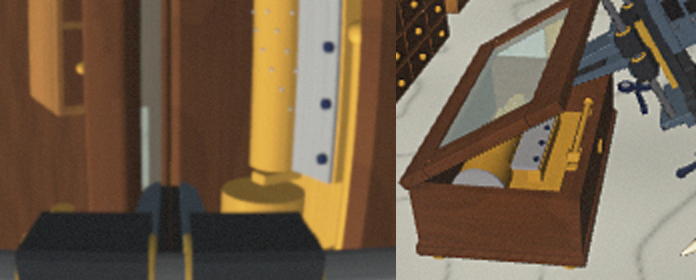

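The prop is folded down, the lid is caught at 0.56 rad as predicted, and the force is about 2 N. I'll hold for a second, then slide the contact towards the front edge without changing the lid angle.

```bash
python3 -m inch '[[0,0,0,0,1],[0,0,0,0,1],[0,0,0,0,1],[0,0,0,0,1],[0,0,0,0,1],[0,0,0,0,1],[0,0,0,0,1],[0,0,0,0,1],[0,0,0,0,1],[0,0,0,0,1],[0,0,0,0,1],[0,0,0,0,1],[0,0,0,0,1]]'; python3 lid.py; python3 -m inch '[[0,0,-0.014,0,1],[0,0,-0.014,0,1],[0,0,-0.014,0,1],[0,0,-0.014,0,1],[0,0,-0.014,0,1],[0,0,-0.014,0,1],[0,0,0,0,1]]'; python3 lid.py
cat >> st.py <<'E'
prev=c
for nm,x,z in [(.49,-67.3,170.6),(.4,-74.3,156),(.3,-80.5,139.1),(.2,-84.9,121.6),(.1,-87.6,103.9),(0,-88.5,85.9),('rel',-90,80)]:
    t=np.array([x,c[1],z]);print(nm,(M.T@(t-prev)/300).round(4)); prev=t
E
python3 st.py
```

```text
time_s: 22.28
ee_pos: [681.0, 117.3, 150.8]
tool_rot: [-118.2, 0.1, -87.3]
wrist_force: [-1.3, 1.0, -0.9]
width: 0.6
grip_force: 0.7
lid angle 0.563 1245 1.1 time 22.3333
time_s: 22.92
ee_pos: [658.1, 116.2, 163.0]
tool_rot: [-118.2, 0.1, -87.3]
wrist_force: [-1.5, -0.1, -0.8]
width: 0.7
grip_force: 0.7
lid angle 0.552 1262 1.1 time 22.9667
t 22.9667 corner [-62.3  25.2 180.3] gap,dist (np.float64(16.8), np.float64(166.7)) (np.float64(7.5), np.float64(134.7)) q [ 11.2  16.8 133.9 193.9  33.   -7.5] al 28.2 F [-1.8 -0.3 -2. ] w 0.5369128301543504
T -44.41781657317574 171.36124318055758 [-0.229 -0.002  0.068]
0.49 [-0.0001  0.0363  0.0007]
0.4 [-0.0001  0.0539  0.0024]
0.3 [-0.      0.0594  0.0084]
0.2 [-0.      0.0583  0.0146]
0.1 [0.     0.0562 0.02  ]
0 [0.0001 0.0543 0.0257]
rel [-0.      0.0197  0.0049]
```

Now I'll lower it in small, even rows: first to about 0.4, then to 0.2.

```bash
python3 -m inch '[[0,0.005,0,0,1],[0,0.006,0,0,1],[0,0.008,0,0,1],[0,0.008,0,0,1],[0,0.009,0,0,1],[0,0.009,0.0004,0,1],[0,0.009,0.0004,0,1],[0,0.009,0.0004,0,1],[0,0.009,0.0004,0,1],[0,0.009,0.0004,0,1],[0,0.009,0.0004,0,1]]'; python3 lid.py; python3 -m inch '[[0,0.01,0.0014,0,1],[0,0.01,0.0014,0,1],[0,0.01,0.0014,0,1],[0,0.01,0.0014,0,1],[0,0.01,0.0014,0,1],[0,0.0095,0.0014,0,1],[0,0.0095,0.0024,0,1],[0,0.0095,0.0024,0,1],[0,0.0095,0.0024,0,1],[0,0.0095,0.0024,0,1],[0,0.0095,0.0024,0,1],[0,0.0095,0.0024,0,1]]'; python3 lid.py; python3 st.py|head -2
```

```text
time_s: 23.88
ee_pos: [646.6, 115.7, 138.3]
tool_rot: [-118.2, 0.1, -87.4]
wrist_force: [0.1, 0.3, -1.2]
width: 0.7
grip_force: 0.7
lid angle 0.4 1466 1.2 time 23.9333
time_s: 24.93
ee_pos: [636.1, 115.2, 104.2]
tool_rot: [-118.2, 0.1, -87.4]
wrist_force: [-1.9, 0.1, -1.1]
width: 0.5
grip_force: 1.0
lid angle 0.202 1649 1.3 time 24.9833
t 24.9833 corner [-85.   25.1 121. ] gap,dist (np.float64(77.6), np.float64(148.4)) (np.float64(68.3), np.float64(116.5)) q [ 11.7  24.3 135.5 192.   41.8  -4.6] al 28.3 F [-0.9  0.1 -2.5] w 0.7623660761300233
T -44.41781657317574 171.36124318055758 [-0.229 -0.212  0.041]
```

```bash
python3 -m inch '[[0,0.007,0.0024,0,1],[0,0.007,0.0024,0,1],[0,0.007,0.0024,0,1],[0,0.007,0.0024,0,1],[0,0.007,0.0024,0,1],[0,0.007,0.0024,0,1],[0,0.007,0.0026,0,1],[0,0.007,0.0026,0,1],[0,0.006,0.0026,0,1],[0,0.006,0.0026,0,1],[0,0.006,0.0026,0,1]]'; python3 lid.py; python3 st.py|head -1
```

```text
time_s: 25.9
ee_pos: [633.0, 115.1, 80.9]
tool_rot: [-118.2, 0.1, -87.4]
wrist_force: [-2.0, -0.6, -1.2]
width: 0.7
grip_force: 1.2
lid angle 0.073 1727 1.3 time 25.95
t 25.95 corner [-88.   25.1  97.9] gap,dist (np.float64(97.8), np.float64(136.7)) (np.float64(88.5), np.float64(104.8)) q [ 11.8  27.7 135.2 191.4  45.   -3.7] al 28.2 F [-1.2  0.3 -1. ] w 0.5865475632448681
```

```bash
python3 -m inch '[[0,0.004,0.0018,0,1],[0,0.004,0.0018,0,1],[0,0.004,0.0018,0,1],[0,0.004,0.0018,0,1],[0,0.004,0.0018,0,1],[0,0.003,0.0014,0,1],[0,0.003,0.0014,0,1],[0,0.003,0.0014,0,1],[0,0.003,0.0014,0,1],[0,0.002,0.001,0,1],[0,0.002,0.001,0,1],[0,0.002,0.001,0,1],[0,0.002,0.0005,0,1],[0,0.002,0.0005,0,1],[0,0.002,0.0005,0,1],[0,0.002,0.0005,0,1]]'; python3 lid.py; python3 st.py|head -1
```

```text
time_s: 27.28
ee_pos: [631.7, 115.2, 66.2]
tool_rot: [-118.2, 0.1, -87.3]
wrist_force: [-0.1, -0.3, -0.2]
width: 0.4
grip_force: 0.0
lid angle -0.001 1758 1.3 time 27.3333
t 27.3333 corner [-89.1  25.1  83.5] gap,dist (np.float64(109.9), np.float64(128.8)) (np.float64(100.6), np.float64(96.9)) q [ 11.8  30.  134.9 191.   46.9  -3.1] al 28.2 F [-0.8 -0.4 -0.1] w 0.4033749841991581
```

The lid is fully shut, with no load on the finger. I'll drop clear, back out, and check.

```bash
python3 -m inch '[[0,0.006,0.003,0,1],[0,0.006,0.003,0,1],[0,0.008,-0.014,0,1],[0,0.015,-0.028,0,1],[0,0.015,-0.028,0,1],[0,0.015,-0.028,0,1],[0,0.01,-0.04,0,1],[0,0,-0.06,0,1],[0,0,-0.06,0,1],[0,-0.05,-0.06,0,1],[0,-0.05,-0.03,0,1],[0,0,0,0,1],[0,0,0,0,1]]'; python3 lid.py; python3 st.py|head -1;  python3 - <<'E'
from workcell import *
from h import *
f=grab_frame('side');g=grab_frame('top')
o=np.load('top0.npz')['image'];d=cv2.absdiff(o,g['image']).max(2)
for n,(u,v) in dict(kl=(330,196),km=(147,178),ks=(263,237),beak=(198,237),cup=(151,148),cyl=(332,144),loupe=(150,233),driver=(257,284)).items():
    print(n,(d[v-18:v+18,u-18:u+18]>40).sum(),end=' ')
cv2.imwrite('pics/end.png',np.hstack([cv2.resize(f['image'][130:330,100:400],None,fx=1.3,fy=1.3),cv2.resize(g['image'][80:320,110:370],None,fx=260/240,fy=260/240)]))
E
```

```text
time_s: 28.42
ee_pos: [544.5, 111.2, 122.4]
tool_rot: [-118.1, 0.1, -87.3]
wrist_force: [0.4, -0.6, -0.8]
width: 0.7
grip_force: 0.0
lid angle -0.001 1732 1.3 time 28.4667
t 28.4667 corner [-176.5   24.6  138.9] gap,dist (np.float64(119.3), np.float64(231.8)) (np.float64(109.9), np.float64(199.9)) q [ 14.4  17.1 145.1 194.8  44.5  -5. ] al 28.2 F [ 0.2 -0.6 -0.8] w 0.20017926249898454
kl 0 km 0 ks 0 beak 632 cup 253 cyl 0 loupe 0 driver 82
```

View pics/end.png

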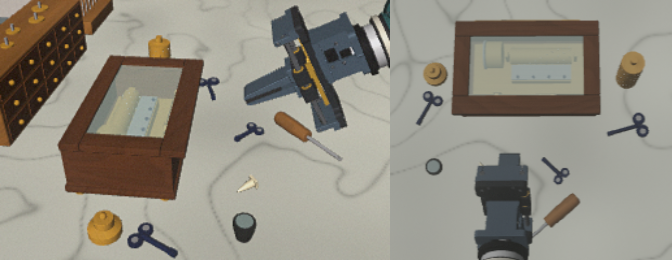

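The lid is shut and the gripper is clear of the box. The keys, cup, cylinder, loupe, beak and screwdriver all look undisturbed. The differences flagged at the beak and driver are the gripper covering them, and the one at the cup is where the lid used to overlap it.

```bash
python3 -c "
from workcell import *
print(sign_off())"
```

```text
the job is handed in; nothing more can be done
None
```

The prop is folded down into the box; the lid was caught at about 0.56 rad, held for a little over a second and lowered gently until fully shut. In the final pictures nothing else on the table had moved, and I handed the job in at about 28.5 s of the 48 s limit.

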